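# Charge the spray canister at the air station

## Task

Stand the red canister upright in the black dish of the air-charging station and, holding it, push it down until the sprung dish is fully down; then let go of it. Only after that, swing the red-knobbed cam lever up to its point of highest lift (lever standing straight up) and keep holding it there against its return spring: finish while still holding the lever, with the canister left standing in the pressed-down dish. Leave the other canisters, the tools, the disc and the tape measure where they are.

Things in the scene. Friction and masses are not known exactly. Their poses are not given: they have to be found in the camera images.
- red_can_mid (a point): Red canister to charge: loose, upright, steel, 54 mm diameter, 115 mm tall, 0.2 to 0.45 kg. Straight wall from 3 to 93 mm above its underside, then a shoulder and a brass nipple. It stands on the table at one of three places shared with a blue and a yellow one. Point: its centre, 57.5 mm above the underside; z up its axis. Gripped 80 mm above the underside, its top clears the gripper's body.
- pad_floor (a point): Centre of the floor of the station's black dish (sprung pad), where the canister stands. Floor 60 mm above the table when up, 46 mm when down. Dish inside diameter about 70 mm, outside 82, lip 5 mm. z up; station axes: y from lever to dish, x to the station's back (away from the robot). In them it lies at x -20, y +186 mm from lever_pivot. The station (grey base 170 x 280 x 22 mm) is bolted down.
- pad (a joint): How far the dish has been pressed down, in m: 0 up, 0.014 fully down (hard stop); it starts between 0 and 0.002. It takes about 12 N to push down, the canister's weight alone does not sink it, and a friction catch keeps it at whatever depth it was pressed to when let go.
- lever_knob (a point): Centre of the red knob, a round disc 32 mm in diameter with flat sides 24 mm apart (they face along the pivot axis, y), which spins freely on its pin at the end of the cam lever, a steel rod 11 mm thick; the knob's centre is 110 mm from the pivot. Axes turn with the lever; at joint value 0 they are those of the station (x to its back, z up).
- lever_pivot (a point): Fixed point on the lever's horizontal pivot axis, in the plane the knob swings in, 75 mm above the table; axes of the station (y along the pivot, x to the back, z up). On its +y side stand a blue post (126 mm high, 50 mm along x, from y 18 to 34 mm), then the steel eccentric cam and, at y 46 mm, the valve stem it lifts (orange cap, top at most 150 mm high).
- cam_lever (a joint): Lever angle, rad. 0: at rest, leaning 75 degrees from upright to the station's front (-x), knob centre 103 mm above the table. Grows as the knob swings up and back; at 1.309 the lever is straight up, cam at highest lift; beyond that (stop at 2.2) the lift falls. A return spring (2 to 4 N at the knob, plus about 1 N of weight) takes it back to 0 when let go.
- stem (a joint): Lift of the valve stem in m: 0 with the lever at rest, greatest (about 0.0115) with the lever straight up, less on either side.
- blue_can_mid (a point): Blue canister, the same shape as the red one; a bystander, to be left standing where it is. The point is its centre, 57.5 mm above its underside; z up its axis.
- yellow_can_mid (a point): Yellow canister, the same shape as the red one; a bystander, to be left standing where it is. The point is its centre, 57.5 mm above its underside; z up its axis.
- disc: Black cutting disc, 115 mm in diameter, 6 mm thick, lying on the table; bystander. Origin at the centre of its underside.
- wrench: Steel wrench lying on the table along its x axis; bystander.
- hammer: Hammer lying on the table along its x axis; bystander.
- tape: Yellow tape measure, 70 x 35 x 65 mm, standing on the table; bystander. Origin at the centre of its underside.

How it is judged (in metres and radians):
On the way, in this order (a step that is already met when the one before it is completed fails the run):
1. the red canister, held, stands in the dish and has pressed it fully down (horizontal distance between red_can_mid and pad_floor below 0.01 m and angle between red_can_mid's own z axis and vertical below 0.12 rad and z of red_can_mid in the frame of pad_floor between 0.054 and 0.061 m and value of joint pad above 0.012 m and contact force between the fingers and red_can above 0.5 N), for 0.2 s.
2. the cam lever is held at its highest lift (value of joint cam_lever between 1.16 and 1.46 rad and value of joint stem above 0.0108 m and contact force between the fingers and cam_lever above 0.8 N), for 0.3 s.
At the end, for the whole second after the job is handed in: Red canister upright (7 degrees), untouched, at rest in the dish, within 10 mm of its centre; dish pressed at least 12 of 14 mm; fingers alone hold the cam lever still (0.8 N or more) within 0.15 rad of straight up (1.16 to 1.46), stem lifted at least 10.8 mm (all of step 2 and horizontal distance between red_can_mid and pad_floor below 0.01 m and angle between red_can_mid's own z axis and vertical below 0.12 rad and z of red_can_mid in the frame of pad_floor between 0.054 and 0.061 m and value of joint pad above 0.012 m and linear speed of red_can below 0.02 m/s and contact force between the fingers and red_can below 0.1 N and contact force between red_can and cam_lever below 0.1 N and velocity of joint cam_lever between -0.1 and 0.1 rad/s); the arm keeps its last pose, push and grip.
It fails at once if the cam lever is raised before the canister has been pressed fully down in the dish (value of joint cam_lever above 0.5 rad and value of joint pad below 0.0105 m).
It fails at once if the red canister is tipped over (angle between red_can_mid's own z axis and vertical above 0.8 rad).
It fails at once if a bystander (other canister, disc, wrench, hammer, tape measure) is moved more than 30 mm (distance of any of blue_can_mid, yellow_can_mid, disc, wrench, hammer, tape from where it was at the start of the episode above 0.03 m).
It also fails if it takes over 61 s, if anything falls off the work surface, if the arm or the gripper's body presses on something with over 40 N, if the wrist force passes 120 N, or if a joint passes its speed limit or range.

## Robot

A 6-joint arm with a two-finger parallel gripper is mounted at the origin on the work surface. World frame = base frame: x ahead of the robot, y to its left, z up, the work surface at z = 0. Lengths are in mm, angles in rad, forces in N, time in s.
With the tool pointing down it reaches from about 350 to 975 mm from the base axis. Payload 7.1 kg.
Tool frame: the origin (TCP) lies midway between the tips of the shut fingers; the grasp point (between the pads) lies 19 mm behind it; z points along the fingers, y is the line along which they close (so a half turn about z gives the same grasp; the last joint's range is limited). The gripper opens to 88 mm and grips with 3 to 60 N. Pads are 20 mm wide; open, the fingers measure 115 mm over their backs; the gripper's body (75 mm by 178 mm) begins 61 mm behind the grasp point.
Start: joints at [-1.135, 0.423, 1.63, -0, 1.089, -0.019], TCP at [274.566, -561.443, 222.675] pointing down, gripper open.
Joint ranges: [-3, 3], [-0.9, 2.11], [0.09, 2.58], [-1.31, 4.45], [0.11, 2.69], [-2.54, 2.54]. Speed limits (rad/s): [2.39, 2.39, 3.01, 3.14, 3.14, 3.14].

## Interface

Orientations are given as a rotation vector (axis times angle).
In Python, from workcell import ctrl gives the robot as it stands.
- The arm moves only by the shell command python3 -m inch 'ROWS' [OPENING]. ROWS is JSON, a list of rows, each an object with "xyz": the shift along the tool's x, y, z in mm, a list of three; "rot": the turn, a rotation vector about the tool's x, y, z in rad, a list of three. In form: [{"xyz": [dx, dy, dz], "rot": [ax, ay, az]}, ...]. A call has 1 to 12 rows; each row is the pose to reach, as a shift and turn from the pose commanded when the call began, along the tool's axes at that moment; what a row does not reach only later rows make up. A row lasts 1/12 s, in which the tool goes at most 41.7 mm and 7.16 degrees, less where a joint would pass 70% of its speed; a pose out of reach is approached as far as the arm can. A call with a gripper value outside its range is refused whole. OPENING is the closure in counts, from 0 (fully open) to 255 (shut), set as the call begins (- or left out, the last holds). The fingers move at their own pace and stop on an object; the grip force is fixed at half the most. Time passes only in rows, so rows that repeat a pose let the fingers close. It gives the time, the measured TCP pose, the force, the opening and the grip force at its end, in the units of the state.
- ctrl.get_obs(): the state, without advancing time (a new reading comes with each control period).
- ctrl.get_image(name): name is "scene" or "top" or "wrist"; returns the picture (480x640x3 uint8, red, green, blue); there is no depth.
- ctrl.camera_model(name): a dict with "fx", "fy", "cx", "cy" (pixels), "position" and "attitude" of the camera in the world. Camera axes: x right, y up, looking along -z (the intrinsics and any distortion apply to the point x, -y, -z); pixel columns grow to the right and rows downward; lengths in mm; the calibration is good to about 2 mm. A picture is of the moment at which its call begins: read the wrist's pose just before it. camera_model takes no time and is no camera call; for the wrist camera it gives the pose at the moment of the call.
- ctrl.close_job(): hands the job in; it is judged then, once.
The state is a dict: "t": time; "qpos": joint angles; "qvel": joint speeds; "joint_torque": joint torques, N m; "ee_pos": TCP position; "orientation": TCP orientation; "ft_force": force on the tool from outside, world axes, zero at the start; "moment": the same for the moment, N m; "width": finger opening in mm; "grasp_force": force on a finger pad.
Only numpy, scipy, OpenCV 4.12 (cv2) and the standard library are available. Lean on these libraries where they do the work, as an engineer would, in place of code of your own. Each camera call takes 0.05 s, during which the arm holds its last target. There are 200 camera calls.

## Working session

There is one attempt and no reset: what is moved stays moved. The work goes in short steps, Python scripts to look and compute and a shell command to move; the robot and the scene stay as the last step left them, time stands still between calls to the robot, and variables do not carry over. Pictures are saved under pics/ and viewed, at most 10 in all, crops included, and the job is handed in when it is done.

```bash
mkdir -p pics; python3 - <<'E'
from workcell import ctrl
import cv2
print(ctrl.get_obs())
for n in("scene","top"):
    print(n,ctrl.camera_model(n)); cv2.imwrite(f"pics/{n}0.png",ctrl.get_image(n)[:,:,::-1])
E
```

```text
{'t': 0.0, 'qpos': array([-1.13497989e+00,  4.23858904e-01,  1.63070798e+00,  6.55301503e-06,
        1.08859276e+00, -1.89957763e-02]), 'qvel': array([-0.00071374, -0.00025811, -0.00028388, -0.00040679, -0.0009895 ,
        0.00056066]), 'joint_torque': array([-1.38742609e-03, -5.44643998e+01, -2.73664194e+01,  6.43908768e-02,
        2.28157116e-02, -1.20898885e-04]), 'ee_pos': array([ 274.34501706, -560.93481705,  221.88335993]), 'orientation': array([-3.05921694e+00, -7.07925183e-01,  5.00116120e-04]), 'ft_force': array([ 0.19804271, -0.11515727, -0.47441315]), 'moment': array([ 0.01156405, -0.06023261, -0.01489595]), 'grasp_force': 0.0, 'width': 87.90239133324228}
scene {'fx': 608.9582616959165, 'fy': 608.9582616959165, 'cx': 330.87490624765564, 'cy': 245.2970120592593, 'position': array([1164.97699062,  612.1323158 , 1277.51123002]), 'attitude': array([0.31900749, 0.73187796, 2.23275185])}
top {'fx': 511.7080517910299, 'fy': 511.7080517910299, 'cx': 320.77467955577475, 'cy': 238.13408009019687, 'position': array([ 410.49938014,   20.14251973, 1020.28820035]), 'attitude': array([ 0.1223203 , -0.11850606, -1.57370735])}
```

View pics/top0.png

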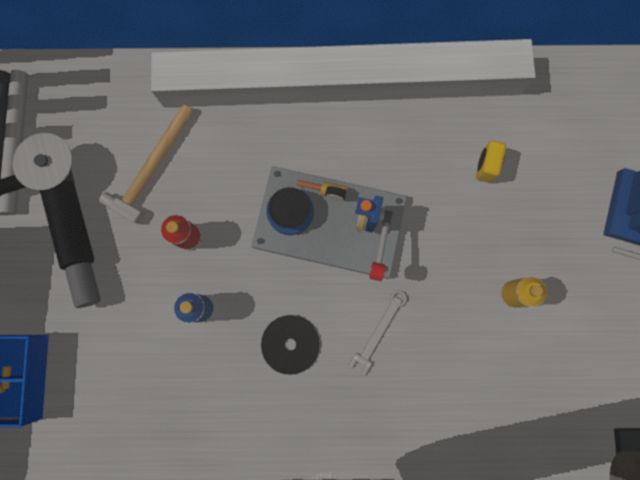

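View pics/scene0.png

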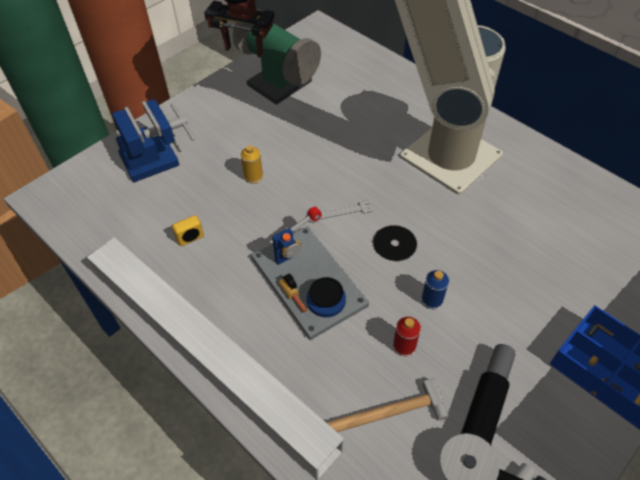

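The top view shows the red can nipple near (172,227), the dish at (290,208) and the knob at (378,271). The scene view shows the nipple at (408,322), the dish at (326,292) and the knob at (315,214).

```bash
cat > h.py <<'E'
from workcell import ctrl
import cv2, numpy as np
from scipy.spatial.transform import Rotation as R
def ray(m,u,v):
    d=np.array([(u-m["cx"])/m["fx"],-(v-m["cy"])/m["fy"],-1.])
    return np.array(m["position"]),R.from_rotvec(m["attitude"]).apply(d)
def at_z(m,u,v,z):
    p,d=ray(m,u,v); return (p+d*(z-p[2])/d[2]).round(1)
def proj(m,P):
    c=R.from_rotvec(m["attitude"]).inv().apply(np.array(P)-m["position"])
    return np.array([m["cx"]+m["fx"]*c[0]/-c[2], m["cy"]-m["fy"]*c[1]/-c[2]]).round(1)
E
python3 - <<'E'
from h import *
T=ctrl.camera_model("top");S=ctrl.camera_model("scene")
for n,a,b,z in[("red",(172,227),(408,322),113),("dish",(290,208),(326,292),65),("knob",(378,271),(315,214),103),("blue",(186,308),(437,274),113),("stem",(366,206),(286,237),138)]:
    print(n,at_z(T,*a,z),at_z(S,*b,z))
c=[at_z(T,*p,22) for p in[(273,168),(411,193),(391,275),(254,246)]]
print(c,np.mean(c,0))
for a,b in((0,1),(3,2)):
    d=c[a]-c[b];print(np.degrees(np.arctan2(-d[0],d[1])),np.hypot(*d[:2]))
for a,b in((0,3),(1,2)):
    d=c[a]-c[b];print(np.degrees(np.arctan2(d[1],d[0])),np.hypot(*d[:2]))
E
```

```text
red [572.7 289.8 113. ] [574.7 289.6 113. ]
dish [616.5  80.3  65. ] [620.2  86.5  65. ]
knob [491.8 -80.4 103. ] [491.  -74.4 103. ]
blue [427.8 259.7 113. ] [431.3 258.8 113. ]
stem [603.5 -58.1 138. ] [607.8 -54.7 138. ]
[array([708.4, 117.6,  22. ]), array([ 654.8, -158.9,   22. ]), array([ 491. , -114.5,   22. ]), array([549.8, 153.7,  22. ])] [ 6.01e+02 -5.25e-01  2.20e+01]
-10.97081372260465 281.6473149170785
-12.365843144065877 274.5699910769565
-12.823001910986678 162.65660146455787
-15.166288108320067 169.71093070276876
```

```bash
cat >> h.py <<'E'
def to(P,yaw=77):
    """shift/turn in tool axes to TCP position P, pointing down, tool y at yaw deg"""
    o=ctrl.get_obs(); r=R.from_rotvec(o["orientation"]); a=np.radians(yaw)
    y=np.array([np.cos(a),np.sin(a),0]); z=np.array([0,0,-1.]); g=R.from_matrix(np.c_[np.cross(y,z),y,z])
    print("xyz",r.inv().apply(np.array(P)-o["ee_pos"]).round(1),"rot",(r.inv()*g).as_rotvec().round(4),"at",o["ee_pos"].round(1),"t",round(o["t"],2),"F",o["ft_force"].round(1),"w",round(o["width"],1),"g",round(o["grasp_force"],1),"q",o["qpos"].round(2))
E
python3 -c "
from h import *
to((573,290,300))"
```

```text
xyz [ 642.1 -633.5  -77.2] rot [-5.0000e-04 -1.6000e-03 -2.4599e+00] at [ 274.4 -561.   222. ] t 0.1 F [-0.4 -0.7  0.2] w 87.9 g 0.0 q [-1.14  0.42  1.63  0.    1.09 -0.02]
```

```bash
python3 -m inch '[{"xyz":[0,0,-77],"rot":[0,0,-0.1]},{"xyz":[40,-40,-77],"rot":[0,0,-0.2]},{"xyz":[642,-633,-77],"rot":[0,0,-2.46]},{"xyz":[642,-633,-77],"rot":[0,0,-2.46]},{"xyz":[642,-633,-77],"rot":[0,0,-2.46]},{"xyz":[642,-633,-77],"rot":[0,0,-2.46]},{"xyz":[642,-633,-77],"rot":[0,0,-2.46]},{"xyz":[642,-633,-77],"rot":[0,0,-2.46]},{"xyz":[642,-633,-77],"rot":[0,0,-2.46]},{"xyz":[642,-633,-77],"rot":[0,0,-2.46]},{"xyz":[642,-633,-77],"rot":[0,0,-2.46]},{"xyz":[642,-633,-77],"rot":[0,0,-2.46]}]' 0;  python3 -c "
from h import *
to((573,290,300))"
```

```text
t: 1.1
ee_pos: [424.1, -132.9, 292.8]
orientation: [-1.814, -2.565, -0.0]
ft_force: [0.5, -0.6, -0.3]
width: 87.9
grasp_force: 0.0
xyz [349.1 281.3  -7.2] rot [ 0.    -0.    -1.004] at [ 424.1 -132.9  292.8] t 1.1 F [ 0.5 -0.6 -0.3] w 87.9 g 0.0 q [-0.33  0.06  1.94  0.    1.14 -0.67]
```

```bash
python3 -m inch '[{"xyz":[349,281,-7],"rot":[0,0,-1.004]},{"xyz":[349,281,-7],"rot":[0,0,-1.004]},{"xyz":[349,281,-7],"rot":[0,0,-1.004]},{"xyz":[349,281,-7],"rot":[0,0,-1.004]},{"xyz":[349,281,-7],"rot":[0,0,-1.004]},{"xyz":[349,281,-7],"rot":[0,0,-1.004]},{"xyz":[349,281,-7],"rot":[0,0,-1.004]},{"xyz":[349,281,-7],"rot":[0,0,-1.004]},{"xyz":[349,281,-7],"rot":[0,0,-1.004]},{"xyz":[349,281,-7],"rot":[0,0,-1.004]},{"xyz":[349,281,-7],"rot":[0,0,-1.004]},{"xyz":[349,281,-7],"rot":[0,0,-1.004]}]';  python3 -c "
from h import *
to((573,290,300))
m=ctrl.camera_model('wrist');print(m)
cv2.imwrite('pics/w1.png',ctrl.get_image('wrist')[:,:,::-1])
print(proj(m,(573.5,289.7,115)),proj(m,(617,83,65)))"
```

```text
t: 2.1
ee_pos: [576.2, 292.0, 299.0]
orientation: [0.359, 3.121, 0.003]
ft_force: [-0.3, -0.8, -0.6]
width: 87.9
grasp_force: 0.0
xyz [ 2.7 -2.7 -1. ] rot [ 0.0016  0.0001 -0.0022] at [576.2 292.  299. ] t 2.1 F [-0.3 -0.8 -0.6] w 87.9 g 0.0 q [ 0.45  0.38  1.51  0.    1.25 -0.89]
{'fx': 406.8277970121462, 'fy': 406.8277970121462, 'cx': 315.89025084094703, 'cy': 241.84721002352495, 'position': array([501.42924878, 308.61043116, 461.10219008]), 'attitude': array([-0.23485684, -0.18895405,  1.33169766])}
[312.8 214.4] [130.3 288.1]
```

View pics/w1.png

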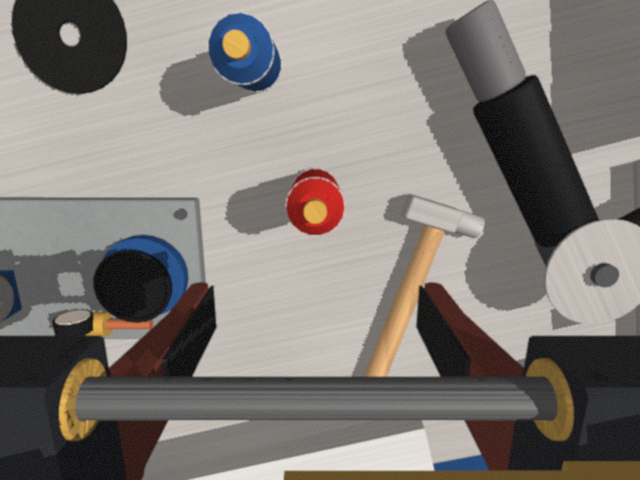

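The wrist view puts the red nipple top at (315,211) and the dish's black interior at about (134,285). Both are within 4 px of the prediction.

```bash
python3 -c "
from h import *
m=ctrl.camera_model('wrist')
I=cv2.imread('pics/w1.png').astype(int);b,g,r=I[...,0],I[...,1],I[...,2]
def blob(M,x0,x1,y0,y1):
    N=np.zeros_like(M);N[y0:y1,x0:x1]=M[y0:y1,x0:x1]
    c=max(cv2.findContours(N.astype('uint8'),0,1)[0],key=cv2.contourArea);return cv2.fitEllipse(c)
n=blob((r>150)&(g>110)&(b<130),290,345,190,235)
d=blob(I.max(2)<50,85,185,235,330)
print(n,d)
print('red',[at_z(m,*n[0],z) for z in(112,115)],'dish',[at_z(m,*d[0],z) for z in(60,65)])
to((573,290,99))"
```

```text
((314.8992004394531, 211.38888549804688), (22.453693389892578, 23.313369750976562), 25.536537170410156) ((132.2201385498047, 285.28277587890625), (69.23255920410156, 78.0140380859375), 109.91436767578125)
red [array([570.8, 289. , 112. ]), array([570.1, 289.1, 115. ])] dish [array([614.6,  80.2,  60. ]), array([613.2,  83. ,  65. ])]
xyz [2.200e+00 1.000e-01 1.998e+02] rot [-0.0004 -0.0008 -0.0026] at [575.3 289.4 298.8] t 2.15 F [-0.1 -0.7 -0.7] w 87.7 g 0.0 q [ 0.45  0.38  1.51  0.    1.25 -0.89]
```

```bash
cat >> h.py <<'E'
def blob(M,x0,x1,y0,y1):
    N=np.zeros_like(M);N[y0:y1,x0:x1]=M[y0:y1,x0:x1]
    c=max(cv2.findContours(N.astype('uint8'),0,1)[0],key=cv2.contourArea);return cv2.fitEllipse(c)
E
python3 -c "
from h import *
print(abs(ctrl.get_obs()['qvel']).max())
m=ctrl.camera_model('wrist')
I=ctrl.get_image('wrist')[:,:,::-1].astype(int);b,g,r=I[...,0],I[...,1],I[...,2]
n=blob((r>150)&(g>110)&(b<130),285,350,185,240)
d=blob(I.max(2)<50,80,190,230,335)
k=blob((b>r+40),90,210,220,330)
print(n,d,k)
print('red',[at_z(m,*n[0],z) for z in(112,115)],'dish',[at_z(m,*d[0],z) for z in(60,65)])
to((573,290,99))"
```

```text
0.05958463514715447
((318.48883056640625, 211.9724884033203), (22.450780868530273, 23.115827560424805), 63.968849182128906) ((135.39207458496094, 285.77618408203125), (69.26863861083984, 77.9556884765625), 109.76899719238281) ((136.83348083496094, 283.8811340332031), (80.41276550292969, 102.88227844238281), 56.55025100708008)
red [array([572. , 291.9, 112. ]), array([571.4, 292. , 115. ])] dish [array([615.9,  83.2,  60. ]), array([614.5,  86. ,  65. ])]
xyz [  2.    2.2 199.7] rot [-0.0013 -0.0012 -0.0039] at [574.8 287.6 298.7] t 2.2 F [ 0.1 -0.7  0.1] w 87.7 g 0.0 q [ 0.45  0.38  1.52 -0.    1.25 -0.89]
```

```bash
python3 -m inch '[{"xyz":[2.5,1.5,35],"rot":[0,0,-0.003]},{"xyz":[2.5,1.5,70],"rot":[0,0,-0.003]},{"xyz":[2.5,1.5,100],"rot":[0,0,-0.003]},{"xyz":[2.5,1.5,120],"rot":[0,0,-0.003]},{"xyz":[2.5,1.5,120],"rot":[0,0,-0.003]},{"xyz":[2.5,1.5,120],"rot":[0,0,-0.003]},{"xyz":[2.5,1.5,120],"rot":[0,0,-0.003]},{"xyz":[2.5,1.5,120],"rot":[0,0,-0.003]},{"xyz":[2.5,1.5,120],"rot":[0,0,-0.003]},{"xyz":[2.5,1.5,120],"rot":[0,0,-0.003]}]';  python3 -c "
from h import *
print(abs(ctrl.get_obs()['qvel']).max())
m=ctrl.camera_model('wrist')
J=ctrl.get_image('wrist')[:,:,::-1];cv2.imwrite('pics/w2.png',J);I=J.astype(int);b,g,r=I[...,0],I[...,1],I[...,2]
n=blob((r>150)&(g>110)&(b<130),270,370,140,330)
print(n,'red',[at_z(m,*n[0],z) for z in(112,115)])
to((572,291,61))"
```

```text
t: 3.03
ee_pos: [573.8, 289.1, 181.3]
orientation: [0.36, 3.119, 0.002]
ft_force: [-0.0, -0.7, 0.4]
width: 88.1
grasp_force: 0.0
0.008356849837685415
((320.5768737792969, 254.95018005371094), (31.74068260192871, 33.53269958496094), 71.46492004394531) red [array([572.5, 291.9, 112. ]), array([571.5, 292.1, 115. ])]
xyz [  2.2   1.3 120. ] rot [ 0.0011  0.0014 -0.0029] at [573.6 289.1 181. ] t 3.08 F [-0.2  0.3 -0.4] w 87.7 g 0.0 q [ 0.45  0.49  1.62  0.    1.02 -0.89]
```

View pics/w2.png

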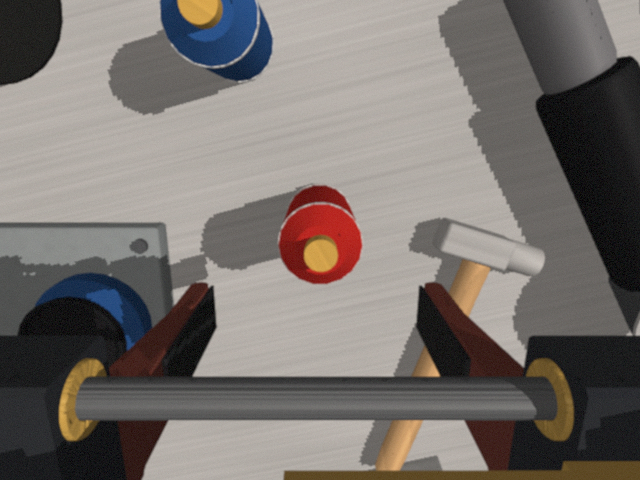

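The view shows the red can centred between the fingers, nipple at (320,255). I'll descend and grip.

```bash
python3 -m inch '[{"xyz":[2.4,2,30],"rot":[0,0,-0.003]},{"xyz":[2.4,2,60],"rot":[0,0,-0.003]},{"xyz":[2.4,2,85],"rot":[0,0,-0.003]},{"xyz":[2.4,2,105],"rot":[0,0,-0.003]},{"xyz":[2.4,2,115],"rot":[0,0,-0.003]},{"xyz":[2.4,2,120],"rot":[0,0,-0.003]},{"xyz":[2.4,2,120],"rot":[0,0,-0.003]},{"xyz":[2.4,2,120],"rot":[0,0,-0.003]},{"xyz":[2.4,2,120],"rot":[0,0,-0.003]}]' 0 && python3 -m inch '[{"xyz":[0,0,0],"rot":[0,0,0]},{"xyz":[0,0,0],"rot":[0,0,0]},{"xyz":[0,0,0],"rot":[0,0,0]},{"xyz":[0,0,0],"rot":[0,0,0]},{"xyz":[0,0,0],"rot":[0,0,0]},{"xyz":[0,0,0],"rot":[0,0,0]},{"xyz":[0,0,0],"rot":[0,0,0]},{"xyz":[0,0,0],"rot":[0,0,0]},{"xyz":[0,0,0],"rot":[0,0,0]},{"xyz":[0,0,0],"rot":[0,0,0]}]' 255; python3 -c "
from h import *
to((572,291,61))"
```

```text
t: 3.83
ee_pos: [572.2, 291.9, 61.3]
orientation: [0.355, 3.119, 0.002]
ft_force: [0.3, -0.8, 0.1]
width: 87.4
grasp_force: 0.0
t: 4.67
ee_pos: [571.4, 291.5, 59.9]
orientation: [0.355, 3.121, 0.0]
ft_force: [-0.1, 0.8, 1.4]
width: 53.6
grasp_force: 30.0
xyz [-0.7 -0.4 -1.1] rot [0.0003 0.0003 0.0001] at [571.4 291.5  59.9] t 4.67 F [-0.1  0.8  1.4] w 53.6 g 30.0 q [ 0.45  0.65  1.68  0.    0.81 -0.89]
```

```bash
python3 -m inch '[{"xyz":[0,0,-10],"rot":[0,0,0]},{"xyz":[0,0,-30],"rot":[0,0,0]},{"xyz":[0,0,-60],"rot":[0,0,0]},{"xyz":[0,0,-95],"rot":[0,0,0]},{"xyz":[0,0,-130],"rot":[0,0,0]},{"xyz":[0,0,-165],"rot":[0,0,0]},{"xyz":[0,0,-185],"rot":[0,0,0]},{"xyz":[0,0,-195],"rot":[0,0,0]},{"xyz":[0,0,-200],"rot":[0,0,0]},{"xyz":[0,0,-200],"rot":[0,0,0]}]' ; python3 -c "
from h import *
to((680,95,260))"
```

```text
t: 5.5
ee_pos: [571.0, 291.3, 260.0]
orientation: [0.356, 3.121, -0.0]
ft_force: [0.2, 0.2, -4.0]
width: 53.3
grasp_force: 30.0
xyz [-150.3 -166.7   -0. ] rot [-0.      0.      0.0001] at [571.  291.3 260. ] t 5.5 F [ 0.2  0.2 -4. ] w 53.3 g 30.0 q [ 0.45  0.41  1.56 -0.    1.17 -0.89]
```

```bash
python3 -m inch '[{"xyz":[-12,-13,0],"rot":[0,0,0]},{"xyz":[-30,-33,0],"rot":[0,0,0]},{"xyz":[-54,-60,0],"rot":[0,0,0]},{"xyz":[-78,-86,0],"rot":[0,0,0]},{"xyz":[-102,-113,0],"rot":[0,0,0]},{"xyz":[-126,-140,0],"rot":[0,0,0]},{"xyz":[-142,-158,0],"rot":[0,0,0]},{"xyz":[-150,-167,0],"rot":[0,0,0]},{"xyz":[-150,-167,0],"rot":[0,0,0]},{"xyz":[-150,-167,0],"rot":[0,0,0]},{"xyz":[-150,-167,0],"rot":[0,0,0]},{"xyz":[-150,-167,0],"rot":[0,0,0]}]' ; python3 -c "
from h import *
m=ctrl.camera_model('wrist');print(abs(ctrl.get_obs()['qvel']).max())
J=ctrl.get_image('wrist')[:,:,::-1];cv2.imwrite('pics/w3.png',J)
print(m,proj(m,(616,84,65)))
to((616,84,260))"
```

```text
t: 6.5
ee_pos: [679.0, 96.5, 259.3]
orientation: [-0.353, -3.121, -0.0]
ft_force: [-0.1, 0.6, -2.7]
width: 53.3
grasp_force: 30.0
0.004780489190752033
{'fx': 406.8277970121462, 'fy': 406.8277970121462, 'cx': 315.89025084094703, 'cy': 241.84721002352495, 'position': array([604.39830439, 113.03054401, 421.52564332]), 'attitude': array([-0.23470599, -0.18726204,  1.33590029])} [285.7 147.3]
xyz [ 58.8 -26.3  -0.4] rot [ 0.     -0.0006  0.0019] at [679.2  96.5 259.6] t 6.55 F [ 0.4  0.1 -3.1] w 53.4 g 30.0 q [ 0.12  0.48  1.45  0.    1.21 -1.22]
```

View pics/w3.png

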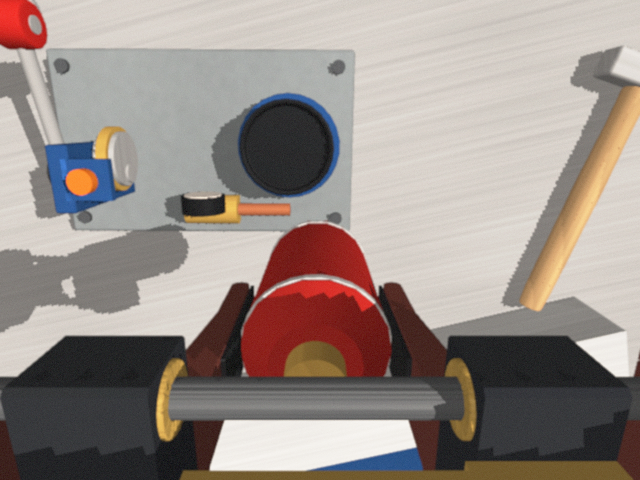

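The dish is fully in view around (287,146), with the station edges parallel to the image and the can gripped straight. I'll fit the dish and station.

```bash
python3 -c "
from h import *
m=ctrl.camera_model('wrist')
I=cv2.imread('pics/w3.png').astype(int);b,g,r=I[...,0],I[...,1],I[...,2]
for th in(25,45,60):
    d=blob(I.max(2)<th,235,345,90,200);print(d,at_z(m,*d[0],60),at_z(m,*d[0],65))
d=blob((b>r+35)|(I.max(2)<60),232,345,88,200);print('blue',d,at_z(m,*d[0],65))
h=[at_z(m,*p,22) for p in((62,66),(337,67),(335,218),(84,217))];print(h,np.mean(h,0))
for a,b_ in((1,0),(2,3)):
    v=h[a]-h[b_];print(np.degrees(np.arctan2(v[1],v[0])),np.hypot(*v[:2]))
for x in(-18,-20,-22): pass
"
```

```text
((299.42730712890625, 106.54425811767578), (1.92805814743042, 5.954674243927002), 112.67424774169922) [586.5 103.   60. ] [586.7 103.1  65. ]
((286.6357116699219, 146.36544799804688), (87.49665832519531, 92.1347427368164), 144.5136260986328) [615.8  84.5  60. ] [615.7  84.9  65. ]
((285.9521179199219, 146.81626892089844), (91.6186752319336, 94.18844604492188), 159.91123962402344) [616.1  83.8  60. ] [615.9  84.2  65. ]
blue ((288.8497314453125, 144.4396514892578), (99.45899200439453, 103.69755554199219), 155.92172241210938) [614.6  87.1  65. ]
[array([ 502.2, -100.3,   22. ]), array([559. , 143.3,  22. ]), array([696. , 111.8,  22. ]), array([ 638.6, -133.7,   22. ])] [598.95    5.275  22.   ]
76.87490041667 250.1343638926887
76.84015815212953 252.12102252688092
```

```bash
python3 -m inch '[{"xyz":[15,-7,0],"rot":[0,0,0]},{"xyz":[35,-16,0],"rot":[0,0,0]},{"xyz":[51,-23,0],"rot":[0,0,0]},{"xyz":[58.8,-26.3,10],"rot":[0,0,0]},{"xyz":[58.8,-26.3,40],"rot":[0,0,0]},{"xyz":[58.8,-26.3,70],"rot":[0,0,0]},{"xyz":[58.8,-26.3,95],"rot":[0,0,0]},{"xyz":[58.8,-26.3,110],"rot":[0,0,0]},{"xyz":[58.8,-26.3,115],"rot":[0,0,0]},{"xyz":[58.8,-26.3,115],"rot":[0,0,0]},{"xyz":[58.8,-26.3,115],"rot":[0,0,0]},{"xyz":[58.8,-26.3,115],"rot":[0,0,0]}]' ; python3 -c "
from h import *
m=ctrl.camera_model('wrist')
J=ctrl.get_image('wrist')[:,:,::-1];cv2.imwrite('pics/w4.png',J)
to((616,84,120))"
```

```text
t: 7.55
ee_pos: [617.7, 83.1, 146.4]
orientation: [0.354, 3.119, 0.001]
ft_force: [-0.4, 0.9, -2.9]
width: 53.0
grasp_force: 30.0
xyz [ 2.   0.6 26.5] rot [0.001  0.0026 0.0004] at [617.7  82.9 146.5] t 7.6 F [-0.2 -0.6 -3.1] w 53.5 g 30.0 q [ 0.11  0.51  1.69  0.    0.94 -1.23]
```

View pics/w4.png

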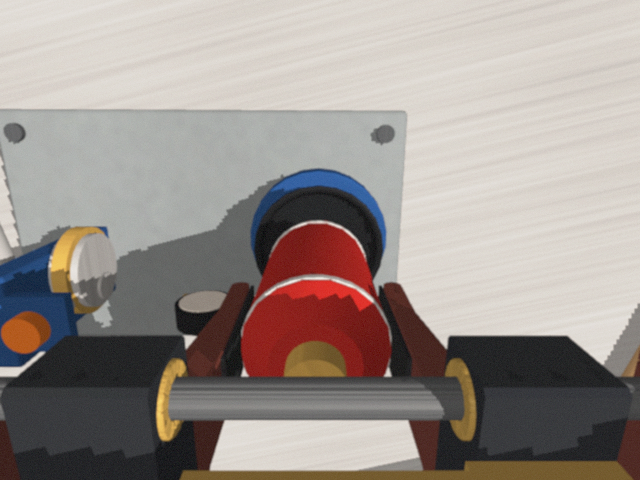

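The can hangs centred over the dish (both at column ~320). I'll correct 2 mm and lower it, then press.

```bash
python3 -m inch '[{"xyz":[2,0.6,8],"rot":[0,0,0]},{"xyz":[2,0.6,16],"rot":[0,0,0]},{"xyz":[2,0.6,22],"rot":[0,0,0]},{"xyz":[2,0.6,25],"rot":[0,0,0]},{"xyz":[2,0.6,28],"rot":[0,0,0]},{"xyz":[2,0.6,31],"rot":[0,0,0]},{"xyz":[2,0.6,33],"rot":[0,0,0]},{"xyz":[2,0.6,33],"rot":[0,0,0]}]' && python3 -m inch '[{"xyz":[0,0,2],"rot":[0,0,0]},{"xyz":[0,0,4],"rot":[0,0,0]},{"xyz":[0,0,6],"rot":[0,0,0]},{"xyz":[0,0,7],"rot":[0,0,0]},{"xyz":[0,0,8],"rot":[0,0,0]},{"xyz":[0,0,8],"rot":[0,0,0]},{"xyz":[0,0,8],"rot":[0,0,0]},{"xyz":[0,0,8],"rot":[0,0,0]}]'; python3 -c "
from h import *
to((616,84,106))"
```

```text
t: 8.27
ee_pos: [614.5, 83.5, 111.8]
orientation: [-0.355, -3.121, 0.0]
ft_force: [-1.7, -0.0, 0.8]
width: 53.5
grasp_force: 30.0
t: 8.93
ee_pos: [615.1, 83.7, 105.6]
orientation: [0.355, 3.121, 0.001]
ft_force: [-6.5, 0.8, 15.4]
width: 53.4
grasp_force: 30.0
xyz [-0.8  0.5 -0.4] rot [0.0004 0.0006 0.0001] at [615.1  83.7 105.6] t 8.93 F [-6.5  0.8 15.4] w 53.4 g 30.0 q [ 0.12  0.56  1.71  0.    0.87 -1.23]
```

```bash
python3 -m inch '[{"xyz":[-0.5,0,1],"rot":[0,0,0]},{"xyz":[-1,0,2],"rot":[0,0,0]},{"xyz":[-1,0,3],"rot":[0,0,0]},{"xyz":[-1,0,4],"rot":[0,0,0]},{"xyz":[-1,0,4],"rot":[0,0,0]},{"xyz":[-1,0,4],"rot":[0,0,0]},{"xyz":[-1,0,4],"rot":[0,0,0]}]'
```

```text
t: 9.52
ee_pos: [617.8, 83.6, 104.8]
orientation: [0.355, 3.117, 0.002]
ft_force: [-11.6, -0.4, 36.0]
width: 53.2
grasp_force: 30.0
```

```bash
python3 -m inch '[{"xyz":[0.5,0,-2],"rot":[0,0,0]},{"xyz":[1.5,0,-5],"rot":[0,0,0]},{"xyz":[1.5,0,-5],"rot":[0,0,0]},{"xyz":[1.5,0,-5],"rot":[0,0,0]},{"xyz":[1.5,0,-5],"rot":[0,0,0]}]'; python3 -c "
from h import *
for n in('scene','wrist'):
    m=ctrl.camera_model(n);J=ctrl.get_image(n)[:,:,::-1];cv2.imwrite('pics/%s5.png'%n,J if n=='wrist' else cv2.resize(J[200:340,230:420],None,fx=4,fy=4))
    print(n,[proj(m,(616,84,z)) for z in(46,139,161)])
to((616,84,106))"
```

```text
t: 9.93
ee_pos: [614.7, 83.8, 105.2]
orientation: [0.355, 3.121, 0.0]
ft_force: [-2.9, -0.8, 7.6]
width: 53.3
grasp_force: 30.0
scene [array([326.5, 294.5]), array([326.4, 272.7]), array([326.3, 267.2])]
wrist [array([317.7, 265.6]), array([318.9, 352.4]), array([319.4, 391.3])]
xyz [-1.1  0.5 -0.8] rot [0.0002 0.0005 0.0001] at [614.8  83.8 105.2] t 10.03 F [-2.6  0.2  7.7] w 53.1 g 30.0 q [ 0.12  0.56  1.71  0.    0.87 -1.23]
```

View pics/scene5.png

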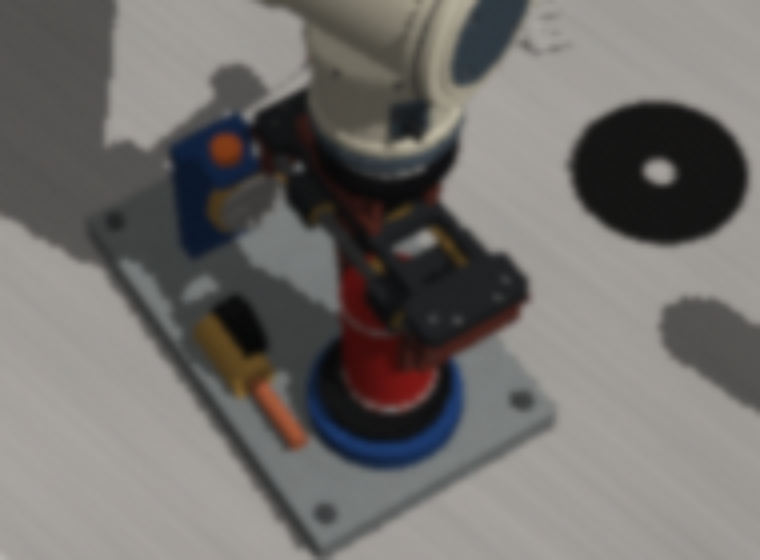

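The scene crop shows the can upright inside the pressed dish, still gripped. I'll release it and rise clear.

```bash
python3 -m inch '[{"xyz":[0,0,0],"rot":[0,0,0]},{"xyz":[0,0,0],"rot":[0,0,0]},{"xyz":[0,0,0],"rot":[0,0,0]},{"xyz":[0,0,0],"rot":[0,0,0]},{"xyz":[0,0,0],"rot":[0,0,0]},{"xyz":[0,0,0],"rot":[0,0,0]},{"xyz":[0,0,0],"rot":[0,0,0]},{"xyz":[0,0,0],"rot":[0,0,0]}]' 0 && python3 -m inch '[{"xyz":[0,0,-5],"rot":[0,0,0]},{"xyz":[0,0,-15],"rot":[0,0,0]},{"xyz":[0,0,-30],"rot":[0,0,0]},{"xyz":[0,0,-55],"rot":[0,0,0]},{"xyz":[0,0,-80],"rot":[0,0,0]},{"xyz":[0,0,-110],"rot":[0,0,0]},{"xyz":[0,0,-135],"rot":[0,0,0]},{"xyz":[0,0,-145],"rot":[0,0,0]},{"xyz":[0,0,-145],"rot":[0,0,0]},{"xyz":[0,0,-145],"rot":[0,0,0]}]'; python3 -c "
from h import *
to((540,-89,250),76.85)"
```

```text
t: 10.7
ee_pos: [614.4, 83.7, 104.7]
orientation: [-0.356, -3.121, 0.0]
ft_force: [-0.0, -0.5, -0.1]
width: 88.1
grasp_force: 0.0
t: 11.53
ee_pos: [614.2, 83.7, 249.8]
orientation: [0.355, 3.121, 0.0]
ft_force: [-1.1, -0.4, 0.1]
width: 88.0
grasp_force: 0.0
xyz [  33.5 -184.9   -0.2] rot [0.0002 0.0006 0.0027] at [614.2  83.7 249.8] t 11.53 F [-1.1 -0.4  0.1] w 88.0 g 0.0 q [ 0.12  0.39  1.62  0.    1.14 -1.23]
```

```bash
python3 -m inch '[{"xyz":[3,-15,0],"rot":[0,0,0]},{"xyz":[8,-40,0],"rot":[0,0,0.003]},{"xyz":[14,-75,0],"rot":[0,0,0.003]},{"xyz":[20,-110,0],"rot":[0,0,0.003]},{"xyz":[27,-145,0],"rot":[0,0,0.003]},{"xyz":[31,-170,0],"rot":[0,0,0.003]},{"xyz":[33.5,-185,0],"rot":[0,0,0.003]},{"xyz":[33.5,-185,0],"rot":[0,0,0.003]},{"xyz":[33.5,-185,0],"rot":[0,0,0.003]},{"xyz":[33.5,-185,0],"rot":[0,0,0.003]},{"xyz":[33.5,-185,0],"rot":[0,0,0.003]}]'; python3 -c "
from h import *
m=ctrl.camera_model('wrist')
J=ctrl.get_image('wrist')[:,:,::-1];cv2.imwrite('pics/w6.png',J)
I=J.astype(int);b,g,r=I[...,0],I[...,1],I[...,2]
d=blob((r>120)&(r>g+70),0,640,0,480);print(d,proj(m,(489.7,-77.5,103)),at_z(m,*d[0],103),proj(m,(616,84,161)))
to((490,-77.5,84),76.85)"
```

```text
t: 12.45
ee_pos: [540.0, -88.4, 249.1]
orientation: [-0.359, -3.12, -0.0]
ft_force: [-1.0, 0.3, -0.4]
width: 87.6
grasp_force: 0.0
((574.775390625, 267.78814697265625), (41.64773178100586, 76.17882537841797), 85.70114135742188) [315.4 160.4] [619.7 106.  103. ] [594.3 299. ]
xyz [ 51.2  -0.9 165.3] rot [ 0.0001 -0.0008  0.0008] at [540.2 -88.2 249.3] t 12.5 F [-0.4 -0.2 -0.5] w 87.7 g 0.0 q [-0.18  0.28  1.78  0.    1.09 -1.53]
```

View pics/w6.png

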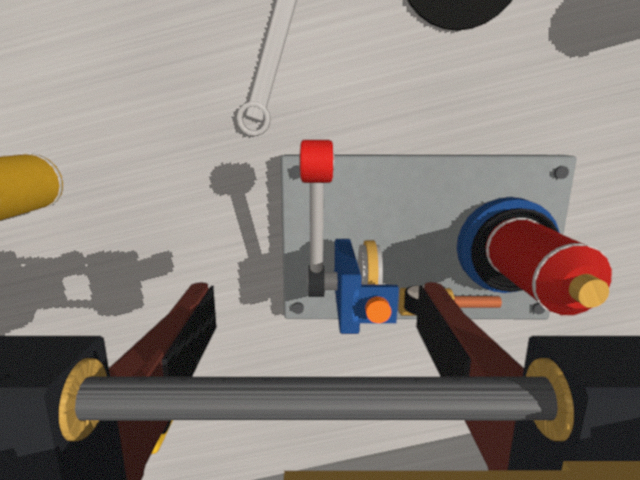

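The knob is at (316,161), matching the prediction, and the can stands free in the dish. I'll descend over the knob.

```bash
python3 -m inch '[{"xyz":[15,-0.3,15],"rot":[0,0,0]},{"xyz":[38,-0.3,40],"rot":[0,0,0]},{"xyz":[51,-0.3,75],"rot":[0,0,0]},{"xyz":[51,-0.3,110],"rot":[0,0,0]},{"xyz":[51,-0.3,140],"rot":[0,0,0]},{"xyz":[51,-0.3,158],"rot":[0,0,0]},{"xyz":[51,-0.3,165],"rot":[0,0,0]},{"xyz":[51,-0.3,165],"rot":[0,0,0]},{"xyz":[51,-0.3,165],"rot":[0,0,0]},{"xyz":[51,-0.3,165],"rot":[0,0,0]}]' && python3 -m inch '[{"xyz":[0,0,0],"rot":[0,0,0]},{"xyz":[0,0,0],"rot":[0,0,0]},{"xyz":[0,0,0],"rot":[0,0,0]},{"xyz":[0,0,0],"rot":[0,0,0]},{"xyz":[0,0,0],"rot":[0,0,0]},{"xyz":[0,0,0],"rot":[0,0,0]},{"xyz":[0,0,0],"rot":[0,0,0]},{"xyz":[0,0,0],"rot":[0,0,0]},{"xyz":[0,0,0],"rot":[0,0,0]},{"xyz":[0,0,0],"rot":[0,0,0]},{"xyz":[0,0,0],"rot":[0,0,0]},{"xyz":[0,0,0],"rot":[0,0,0]}]' 255; python3 -c "
from h import *
to((490,-77.5,84),76.85)"
```

```text
t: 13.33
ee_pos: [491.5, -77.6, 86.0]
orientation: [0.359, 3.119, -0.0]
ft_force: [-1.2, 0.2, 0.6]
width: 88.0
grasp_force: 0.0
t: 14.33
ee_pos: [490.6, -76.8, 84.7]
orientation: [0.361, 3.121, 0.002]
ft_force: [0.8, 6.8, -0.3]
width: 24.1
grasp_force: 30.0
xyz [ 0.4 -0.8  0.7] rot [ 0.0013 -0.0001 -0.0009] at [490.6 -76.8  84.7] t 14.33 F [ 0.8  6.8 -0.3] w 24.1 g 30.0 q [-0.18  0.46  2.    0.    0.69 -1.52]
```

```bash
python3 -m inch '[{"xyz":[-2.9,0.7,-9.2],"rot":[0,0,0]},{"xyz":[-7.4,0.7,-19.8],"rot":[0,0,0]},{"xyz":[-14,0.7,-31.4],"rot":[0,0,0]},{"xyz":[-22,0.7,-42.2],"rot":[0,0,0]},{"xyz":[-31.2,0.7,-52],"rot":[0,0,0]},{"xyz":[-41.6,0.7,-60.5],"rot":[0,0,0]},{"xyz":[-52.9,0.7,-67.7],"rot":[0,0,0]},{"xyz":[-65,0.7,-73.5],"rot":[0,0,0]},{"xyz":[-77.8,0.7,-77.8],"rot":[0,0,0]},{"xyz":[-90.9,0.7,-80.5],"rot":[0,0,0]},{"xyz":[-100.5,0.7,-81.4],"rot":[0,0,0]},{"xyz":[-106.3,0.7,-81.5],"rot":[0,0,0]}]' && python3 -m inch '[{"xyz":[0,0,0],"rot":[0,0,0]},{"xyz":[0,0,0],"rot":[0,0,0]},{"xyz":[0,0,0],"rot":[0,0,0]},{"xyz":[0,0,0],"rot":[0,0,0]},{"xyz":[0,0,0],"rot":[0,0,0]},{"xyz":[0,0,0],"rot":[0,0,0]}]'; python3 -c "
from h import *
to((593.2,-101.7,166),76.85)
m=ctrl.camera_model('wrist')
cv2.imwrite('pics/w7.png',ctrl.get_image('wrist')[:,:,::-1])
S=ctrl.camera_model('scene');J=ctrl.get_image('scene')[:,:,::-1];cv2.imwrite('pics/s7.png',cv2.resize(J[180:330,230:420],None,fx=4,fy=4))
print(proj(S,(593,-101,185)),proj(S,(616,84,161)),proj(S,(616,84,46)))"
```

```text
t: 15.33
ee_pos: [594.4, -101.0, 166.4]
orientation: [-0.36, -3.12, -0.001]
ft_force: [-3.7, 3.6, 3.4]
width: 24.2
grasp_force: 30.0
t: 15.83
ee_pos: [593.7, -100.9, 166.4]
orientation: [-0.36, -3.121, -0.001]
ft_force: [-2.5, 3.3, 3.3]
width: 23.9
grasp_force: 30.0
xyz [ 0.3 -0.9  0.4] rot [ 0.0003 -0.0002 -0.0003] at [ 593.7 -100.9  166.4] t 15.83 F [-2.5  3.3  3.3] w 23.9 g 30.0 q [-0.19  0.46  1.72  0.    0.96 -1.53]
[275.5 210.2] [326.3 267.2] [326.5 294.5]
```

View pics/s7.png

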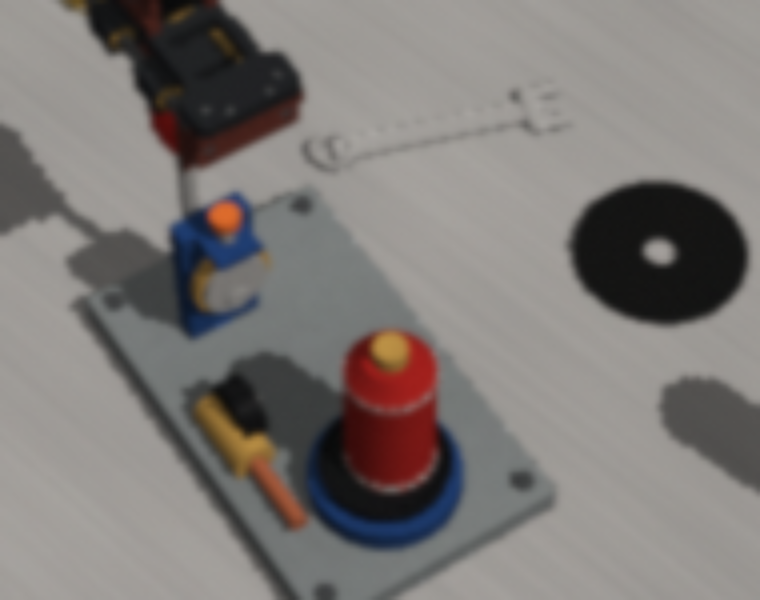

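View pics/w7.png

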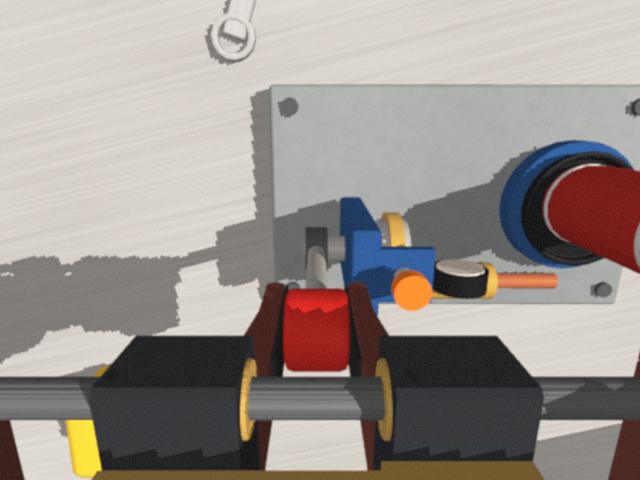

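Both views show the lever upright in the fingers and the stem cap raised. The can stands upright in the dish, with its nipple within about 1 px of the prediction. I'm handing in.

```bash
python3 -c "
from h import *
print(abs(ctrl.get_obs()['qvel']).max()); print(ctrl.close_job())"
```

```text
0.0016291134176223848
the job is handed in; nothing more can be done
None
```

I handed the job in, but it returned no verdict: the red canister stands upright and released in the pressed-down dish, and the gripper is holding the cam lever straight up with the valve stem raised.

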